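Index the tube carousel with its ratchet lever

TASK

Bring the one tall tube on the lever-driven carousel to the reader: take hold of the upright black handle of the ratchet lever and pump it to and fro, one pocket per stroke, until the tall tube stands at the reader's pointer, then stop and let go. Turn the carousel only with the lever: do not push on the carousel or its tubes.

Things in the scene. Friction and masses are not known exactly. Their poses are not given: they have to be found in the camera images.
- carousel: Grey tube carousel, 156 mm across its aluminium ratchet teeth, top 58 mm up. Origin on its vertical axis at table height; its x axis points at the tall tube (25 mm across, top 105 mm up, 55 mm from the axis), the only tall one in 12 pockets 30 degrees apart; six short 16 mm ones reach 74 mm. The lever's ratchet turns it counterclockwise seen from above only; friction holds it where left.
- read_point (a point): Where the tall tube's axis must stand: 55 mm from the carousel's axis, 75 mm above the table, fixed to the base, in front of the small dark pointer on the white reader block (62 mm high, 92 mm from the axis). The lever works on the opposite side of the carousel.
- lever_grip (a point): Grip point on the lever's handle, 130 mm above the table: an upright round black grip, 25 mm in diameter, from 90 to 165 mm above the table, its centre line 135 mm from the carousel's axis, about which the lever swings level. Nothing else on the station rises above 105 mm.
- lever (a joint): Lever angle, rad: 0 back stop, 0.77 forward stop, growing counterclockwise from above; at 0.385 the handle points straight away from read_point. A stroke back to near 0 and on to near 0.77 advances one tooth (0.524); the first gives 0.2 to 0.75. Going back (1 N) the carousel stays; driving (4 N) it follows. At the forward stop a pocket is exactly at the pointer. The lever stays where left.

How it is judged:
At the end, for the whole second after the job is handed in: The tall tube stands at the reader's pointer, within 11.5 mm to either side (12 degrees of carousel turn), and the carousel is at rest (x of read_point in the frame of carousel above 0 m and y of read_point in the frame of carousel between -0.0115 and 0.0115 m and angular speed of carousel below 0.05 rad/s); the robot touches nothing.
It fails at once if the robot pushes on the carousel or its tubes (more than 2 N) (contact force between any of the fingers, the arm and carousel above 2 N).
It also fails if it takes over 48 s, if anything falls off the work surface, if the arm or the gripper's body presses on something with over 40 N, if the wrist force passes 120 N, or if a joint passes its speed limit or range.

ROBOT

A 6-joint arm with a two-finger parallel gripper is mounted at the origin on the work surface. World frame = base frame: x ahead of the robot, y to its left, z up, the work surface at z = 0. Lengths are in m, angles in rad, forces in N, time in s.
With the tool pointing down it reaches from about 0.3 to 1 m from the base axis. Payload 5.1 kg.
Tool frame: the origin (TCP) lies between the finger pads; the fingertips stand 22 mm ahead of it and the grasp point (between the pads) lies 3 mm ahead of it (env.nose_length is the distance from the TCP to the fingertips, in m); z points along the fingers, y is the line along which they close (so a half turn about z gives the same grasp; the last joint's range is limited). The gripper opens to 95 mm and grips with 3 to 60 N. Pads are 20 mm wide; open, the fingers measure 119 mm over their backs; the gripper's body (75 mm by 180 mm) begins 59 mm behind the grasp point.
Start: joints at [-1.329, 0.124, 1.65, -0, 1.367, -0.083], TCP at [0.207, -0.616, 0.237] pointing down, gripper open.
Joint ranges: [-2.61, 2.61], [-1.02, 2.33], [0.03, 2.71], [-1.35, 4.49], [0.32, 2.68], [-2.91, 2.91]. Speed limits (rad/s): [2.57, 2.57, 3.14, 3.14, 3.14, 3.14].

INTERFACE

Orientations are given as a rotation vector (axis times angle).
In Python, from cell import telemetry, capture, camera_params, job, models, env gives the robot as it stands.
- The arm moves only by the tool drive_tool, never from a script. Its argument "targets" is a list of rows, each a list of 5 numbers: the shift along the tool's x, y, z as a fraction of full scale, then the turn about the tool's z as a fraction of full scale, then the closure, from -1 (fully open) to 1 (shut). In form: [[x, y, z, roll, hand], ...]. A call has exactly 5 rows; each row shifts and turns the commanded pose from where the row before left it, along the tool's axes as they then stand; what a row does not reach is not made up. Full scale, the value 1, is 0.12 m for a shift and 0.1 rad for a turn. A row lasts 1/12 s, in which the tool goes at most 41.7 mm and 7.16 degrees, less where a joint would pass 70% of its speed; a pose out of reach is approached as far as the arm can. A call with a number of a shift or a turn outside -1 to 1 is refused whole. A call with a gripper value outside its range is refused whole. The fingers move at their own pace and stop on an object; the grip force is fixed at half the most. Time passes only in rows, so rows that do not move let the fingers close, or fill a call up. It gives the time, the measured TCP pose, the force, the opening and the grip force at its end, in the units of the state.
- telemetry.observe(): the state, without advancing time (a new reading comes with each control period).
- capture(name): name is "scene" or "top" or "wrist"; returns the picture (480x640x3 uint8, red, green, blue); there is no depth.
- camera_params(name): a dict with "fx", "fy", "cx", "cy" (pixels), "dist" ([k1, k2, p1, p2, k3] as OpenCV has them; the pictures are not rectified), "xyz" and "rotation" of the camera in the world; the wrist camera has in their place "mount" (4x4, takes a point from camera to tool coordinates, whose origin is the TCP and whose axes are the flange's). Camera axes: x right, y up, looking along -z (the intrinsics and any distortion apply to the point x, -y, -z); pixel columns grow to the right and rows downward; lengths in m; the calibration is good to about 2 mm. A picture is of the moment at which its call begins: read the wrist's pose just before it. camera_params takes no time and is no camera call.
- job.hand_in(): hands the job in; it is judged then, once.
Trained networks look in the newest picture that a camera, given by its name, has taken for a name from the list of things; names that differ only in an ending like _2 or _b are one class to them, and where a whole thing is asked for, a point or a joint stands for the part that bears it (a point fixed in the world has none). Each returns a list of dicts, best first, with "score" (0 to 1); they miss things now and then, are a little off and sometimes report something else, mostly with a low value. They report only what shows in the picture. A call takes as long as a camera call.
- models.boxes_of(camera, name): "at" ([x, y, z] in m, in world coordinates, good to about 4 mm: the middle of the surface that is visible of it).
- models.cut_out(camera, name): "pixels" (480x640 bool, what is visible of it).
- models.mark_of(camera, name): "at" ([x, y, z] in m, in world coordinates, good to about 4 mm: a listed point, or the origin of a listed thing).
The state is a dict: "time": time; "qpos": joint angles; "joint_velocities": joint speeds; "joint_torque": joint torques, N m; "position": TCP position; "tool_rot": TCP orientation; "wrist_force": force on the tool from outside, world axes, zero at the start; "torque": the same for the moment, N m; "grip_width": finger opening in m; "grasp_force": force on a finger pad.
Only numpy, scipy, OpenCV 4.12 (cv2) and the standard library are available. Lean on these libraries where they do the work, as an engineer would, in place of code of your own. Each camera call takes 0.05 s, during which the arm holds its last target. There are 200 camera calls.

## Working session

There is one attempt and no reset: what is moved stays moved. The work goes in short steps, Python scripts to look and compute and a tool call to move; the robot and the scene stay as the last step left them, time stands still between calls to the robot, and variables do not carry over. Pictures are saved under pics/ and viewed, at most 10 in all, crops included, and the job is handed in when it is done.

Besides the shell and the picture viewer there is one more tool, called after "Request:" by a JSON object that holds its "method" and its "body", one argument or row to a line. drive_tool: Moves the arm, as the interface text tells. Shift numbers are shares of 0.12 m and turn numbers shares of 0.1 rad, none past 1 either way. Its arguments: {"type":"object","properties":{"targets":{"type":"array"}},"required":["targets"]}

```bash
mkdir -p pics
python3 - <<'E'
from cell import telemetry, capture, camera_params, job, models, env
import cv2
for c in("scene","top"):
    im=capture(c); cv2.imwrite(f"pics/{c}1.png",im[:,:,::-1])
    for n in("carousel","read_point","lever_grip"):
        r=models.mark_of(c,n); print(c,n,[(round(d["score"],2),[round(float(v),4) for v in d["at"]]) for d in r[:2]])
s=telemetry.observe();print(s["time"],s["position"],s["tool_rot"])
E
```

```text
scene carousel [(0.74, [0.6235, -0.1253, 0.0002])]
scene read_point [(0.88, [0.6781, -0.1066, 0.0758])]
scene lever_grip [(0.66, [0.5145, -0.2047, 0.1265])]
top carousel [(0.84, [0.6211, -0.1342, -0.0022])]
top read_point [(0.94, [0.6743, -0.1119, 0.0746]), (0.63, [0.5161, -0.2049, 0.1328])]
top lever_grip [(0.64, [0.514, -0.2048, 0.1315])]
0.4 [ 0.20735213 -0.61595496  0.2364922 ] [-3.10001069e+00 -5.07846235e-01  3.13638132e-05]
```

View pics/top1.png

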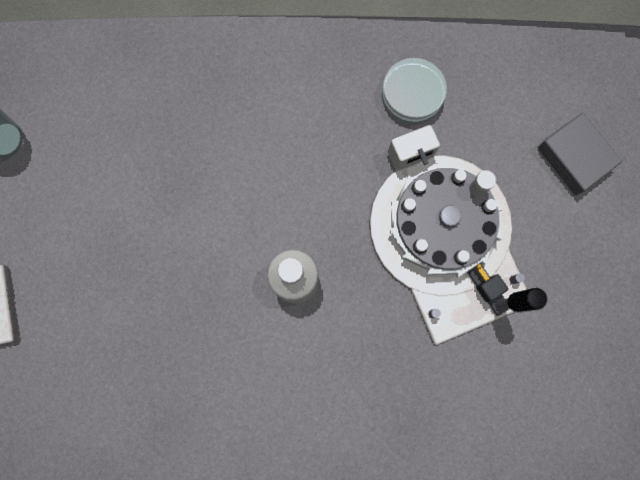

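View pics/scene1.png

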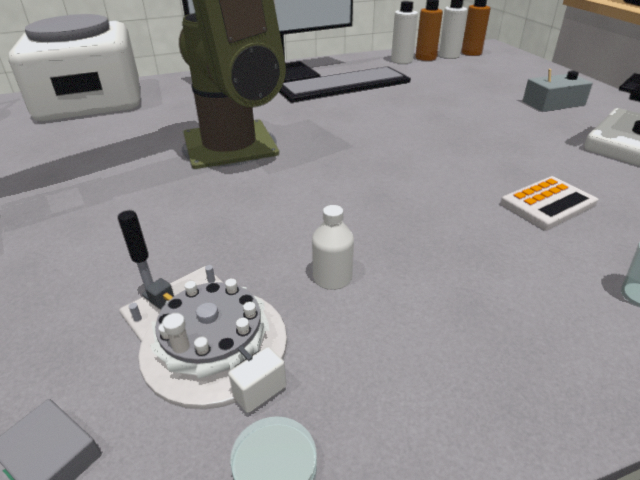

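The top view shows the reader block at (415,147), the tall tube at (486,180) and the handle's top at (537,299). The scene view shows the same layout. I'll refine these positions with the calibration.

```bash
cat > h.py <<'E'
import numpy as np, cv2
from cell import telemetry, capture, camera_params, job, models, env
def ray(c,px,z):
    p=camera_params(c);K=np.array([[p["fx"],0,p["cx"]],[0,p["fy"],p["cy"]],[0,0,1]])
    R=np.array(p["rotation"]); R=R if R.shape==(3,3) else cv2.Rodrigues(R)[0]
    q=cv2.undistortPoints(np.array([[px]],float),K,np.array(p["dist"]))[0,0]
    d=R@np.array([q[0],-q[1],-1]);o=np.array(p["xyz"]);return o+d*(z-o[2])/d[2]
E
python3 - <<'E'
from h import *
P=np.array([ray("top",p,.074)[:2] for p in [(420,187),(460,177),(491,206),(410,205),(421,246),(463,257)]])
A=np.c_[2*P,np.ones(len(P))];s=np.linalg.lstsq(A,(P**2).sum(1),rcond=None)[0];c=s[:2]
print("centre",c,"r",np.sqrt(s[2]+c@c))
ang=lambda v:np.degrees(np.arctan2(v[1],v[0]))
print("short",[ang(p-c).round(1) for p in P])
for n,p,z in(("tall",(486,180),.105),("pointer",(421,157),.065),("block",(415,143),.062),("grip",(537,299),.165)):
    w=ray("top",p,z)[:2];print(n,w,np.linalg.norm(w-c),ang(w-c))
s=telemetry.observe();R=cv2.Rodrigues(np.array(s["tool_rot"]))[0]
print(R.round(3), R.T@(np.append(ray("top",(537,299),.165)[:2],.138)-s["position"]))
E
```

```text
centre [ 0.62438921 -0.1291557 ] r 0.05460854707218303
short [np.float64(45.3), np.float64(-14.6), np.float64(-74.7), np.float64(74.4), np.float64(134.6), np.float64(-164.7)]
tall [ 0.66493205 -0.1681062 ] 0.05622155455341873 -43.85244686535618
pointer [ 0.70614294 -0.09393794] 0.08901664503118224 23.305345672317152
block [ 0.72641759 -0.08687155] 0.11044337947950905 22.510837486134992
grip [ 0.51315377 -0.20375111] 0.13393206287655654 -146.15386559602385
[[ 0.948  0.319 -0.   ]
 [ 0.319 -0.948  0.   ]
 [ 0.    -0.    -1.   ]] [ 0.42134003 -0.293057    0.09857756]
```

Request:
{"method": "drive_tool", "body": {
  "targets": [
    [0.175, -0.122, 0, 0, -1],
    [0.175, -0.122, 0, 0, -1],
    [0.175, -0.122, 0, 0, -1],
    [0.175, -0.122, 0, 0, -1],
    [0.175, -0.122, 0, 0, -1]
  ]
}}

```text
time: 0.82
position: [0.2841, -0.5122, 0.2367]
tool_rot: [3.1, 0.507, 0.0]
wrist_force: [0.1, -0.2, -0.1]
grip_width: 0.0949
grasp_force: 0.0
```

Request:
{"method": "drive_tool", "body": {
  "targets": [
    [0.175, -0.122, 0, 0, -1],
    [0.175, -0.122, 0, 0, -1],
    [0.175, -0.122, 0, 0, -1],
    [0.175, -0.122, 0, 0, -1],
    [0.175, -0.122, 0, 0, -1]
  ]
}}

```text
time: 1.23
position: [0.3603, -0.4092, 0.2368]
tool_rot: [3.1, 0.508, 0.0]
wrist_force: [-0.2, 0.2, -0.6]
grip_width: 0.0948
grasp_force: 0.0
```

Request:
{"method": "drive_tool", "body": {
  "targets": [
    [0.175, -0.122, 0, 0, -1],
    [0.175, -0.122, 0, 0, -1],
    [0.175, -0.122, 0, 0, -1],
    [0.175, -0.122, 0, 0, -1],
    [0.175, -0.122, 0, 0, -1]
  ]
}}

```text
time: 1.65
position: [0.4364, -0.3063, 0.2369]
tool_rot: [3.1, 0.508, 0.0]
wrist_force: [1.2, -0.5, 0.7]
grip_width: 0.0952
grasp_force: 0.0
```

Request:
{"method": "drive_tool", "body": {
  "targets": [
    [0.175, -0.122, 0, 0, -1],
    [0.175, -0.122, 0, 0, -1],
    [0.175, -0.122, 0, 0, -1],
    [0.175, -0.122, 0, 0, -1],
    [0.175, -0.122, 0, 0, -1]
  ]
}}

```text
time: 2.07
position: [0.5126, -0.2034, 0.2368]
tool_rot: [3.1, 0.508, 0.0]
wrist_force: [0.3, -0.0, -0.2]
grip_width: 0.0949
grasp_force: 0.0
```

Request:
{"method": "drive_tool", "body": {
  "targets": [
    [0, 0, 0, -0.9, -1],
    [0, 0, 0, -0.9, -1],
    [0, 0, 0, -0.87, -1],
    [0, 0, 0, 0, -1],
    [0, 0, 0, 0, -1]
  ]
}}

```text
time: 2.48
position: [0.512, -0.2044, 0.2367]
tool_rot: [3.006, 0.913, 0.0]
wrist_force: [-0.5, -0.1, 1.0]
grip_width: 0.0955
grasp_force: 0.0
```

```bash
cat >> h.py <<'E'
C=np.array([.6244,-.1292])
def st(g=None):
    s=telemetry.observe();R=cv2.Rodrigues(np.array(s["tool_rot"]))[0];p=np.array(s["position"])
    d=p[:2]-C;a=np.degrees(np.arctan2(d[1],d[0]))%360
    print("t",round(s["time"],2),"p",p.round(4),"r",np.linalg.norm(d).round(4),"ang",a.round(1),"lever",np.radians(a-202.5+22.06).round(3),"xdir",np.degrees(np.arctan2(R[1,0],R[0,0])).round(1),"F",np.array(s["wrist_force"]).round(1),"w",round(float(s["grip_width"]),4),s["grasp_force"])
    if g is not None: print("tool shift frac",(R.T@(np.array(g)-p)/.12).round(3))
E
python3 - <<'E'
from h import *
st([.5132,-.2038,.138])
im=capture("wrist");cv2.imwrite("pics/w1.png",im[:,:,::-1])
r=models.mark_of("wrist","lever_grip");print(r[:1])
E
```

```text
t 2.48 p [ 0.512  -0.2044  0.2367] r 0.1353 ang 213.8 lever 0.582 xdir 33.8 F [-0.5 -0.1  1. ] w 0.0955 0.0
tool shift frac [0.011 0.001 0.823]
[{'at': [0.5139, -0.2047, 0.1321], 'score': 0.79}]
```

Estimates agree, so I go down and grip.

Request:
{"method": "drive_tool", "body": {
  "targets": [
    [0.01, 0, 0.2, 0, -1],
    [0, 0, 0.2, 0, -1],
    [0, 0, 0.2, 0, -1],
    [0, 0, 0.22, 0, -1],
    [0, 0, 0, 0, -1]
  ]
}}

```text
time: 3.0
position: [0.5094, -0.2023, 0.1323]
tool_rot: [-2.999, -0.912, 0.012]
wrist_force: [-0.7, -0.2, -0.8]
grip_width: 0.0951
grasp_force: 0.0
```

Request:
{"method": "drive_tool", "body": {
  "targets": [
    [0, 0, 0, 0, 1],
    [0, 0, 0, 0, 1],
    [0, 0, 0, 0, 1],
    [0, 0, 0, 0, 1],
    [0, 0, 0, 0, 1]
  ]
}}

```text
time: 3.42
position: [0.5139, -0.2043, 0.1401]
tool_rot: [3.003, 0.915, 0.003]
wrist_force: [0.7, 0.3, 0.2]
grip_width: 0.0669
grasp_force: 0.0
```

Request:
{"method": "drive_tool", "body": {
  "targets": [
    [0, 0, 0, 0, 1],
    [0, 0, 0, 0, 1],
    [0, 0, 0, 0, 1],
    [0, 0, 0, 0, 1],
    [0, 0, 0, 0, 1]
  ]
}}

```text
time: 3.83
position: [0.5129, -0.2038, 0.1382]
tool_rot: [-3.005, -0.916, 0.0]
wrist_force: [0.6, -0.5, 0.6]
grip_width: 0.0337
grasp_force: 0.0
```

Run:
```python
from h import *
st()
```

```text
t 3.83 p [ 0.5129 -0.2038  0.1382] r 0.1341 ang 213.8 lever 0.582 xdir 33.9 F [ 0.6 -0.5  0.6] w 0.0337 0.0
```

Request:
{"method": "drive_tool", "body": {
  "targets": [
    [0, 0, 0, 0, 1],
    [0, 0, 0, 0, 1],
    [0, 0, 0, 0, 1],
    [0, 0, 0, 0, 1],
    [0, 0, 0, 0, 1]
  ]
}}

```text
time: 4.25
position: [0.513, -0.204, 0.1382]
tool_rot: [3.005, 0.916, -0.0]
wrist_force: [0.1, -1.6, -1.5]
grip_width: 0.0245
grasp_force: 30.0
```

Request:
{"method": "drive_tool", "body": {
  "targets": [
    [0.002, -0.05, 0, 0.4, 1],
    [0.003, -0.09, 0, 0.8, 1],
    [0.003, -0.09, 0, 0.8, 1],
    [0.003, -0.09, 0, 0.8, 1],
    [0.002, -0.05, 0, 0.4, 1]
  ]
}}

```text
time: 4.67
position: [0.4953, -0.163, 0.1382]
tool_rot: [3.113, 0.419, 0.005]
wrist_force: [7.7, -2.4, -3.9]
grip_width: 0.0241
grasp_force: 30.0
```

Run:
```python
from h import *
st()
```

```text
t 4.67 p [ 0.4953 -0.163   0.1382] r 0.1335 ang 194.7 lever 0.249 xdir 15.4 F [ 7.7 -2.4 -3.9] w 0.0241 29.998792111873627
```

Request:
{"method": "drive_tool", "body": {
  "targets": [
    [0.003, -0.08, 0, 0.7, 1],
    [0.003, -0.08, 0, 0.7, 1],
    [0.003, -0.08, 0, 0.7, 1],
    [0.001, -0.03, 0, 0.25, 1],
    [0, 0, 0, 0, 1]
  ]
}}

```text
time: 5.08
position: [0.4913, -0.1319, 0.1382]
tool_rot: [3.139, 0.058, 0.007]
wrist_force: [8.9, -3.9, -6.1]
grip_width: 0.0246
grasp_force: 30.0
```

Run:
```python
from h import *
st()
im=capture("top");cv2.imwrite("pics/t2.png",cv2.resize(im[100:340,340:600],None,fx=2.3,fy=2.3)[:,:,::-1])
```

```text
t 5.08 p [ 0.4913 -0.1319  0.1382] r 0.1332 ang 181.2 lever 0.013 xdir 2.1 F [ 8.9 -3.9 -6.1] w 0.0246 30.001200735569
```

View pics/t2.png

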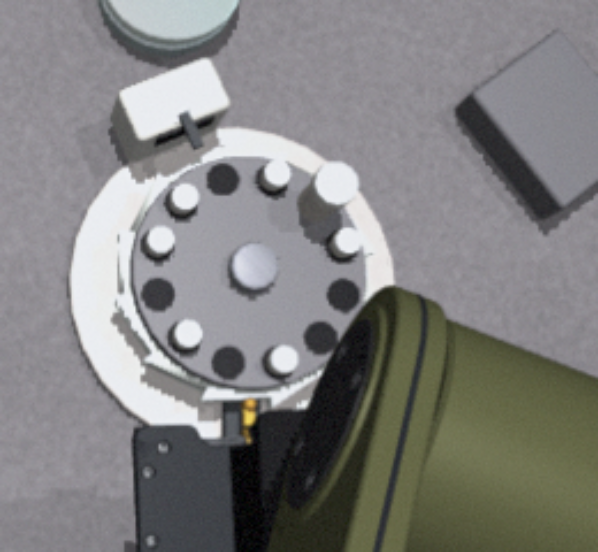

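The carousel has not moved; the tall tube is still at about (486,180). I push slightly onto the back stop, then drive forward.

Request:
{"method": "drive_tool", "body": {
  "targets": [
    [0.01, -0.03, 0, 0.2, 1],
    [0, -0.03, 0, 0.2, 1],
    [0, 0, 0, 0, 1],
    [0, 0.05, 0, -0.4, 1],
    [0.003, 0.07, 0, -0.6, 1]
  ]
}}

```text
time: 5.55
position: [0.4916, -0.1394, 0.1381]
tool_rot: [3.138, 0.154, 0.001]
wrist_force: [0.5, -0.4, -1.5]
grip_width: 0.0247
grasp_force: 30.0
```

Request:
{"method": "drive_tool", "body": {
  "targets": [
    [0.003, 0.09, 0, -0.8, 1],
    [0.003, 0.09, 0, -0.8, 1],
    [0.003, 0.09, 0, -0.8, 1],
    [0.003, 0.09, 0, -0.8, 1],
    [0.003, 0.09, 0, -0.8, 1]
  ]
}}

```text
time: 5.97
position: [0.5055, -0.1906, 0.1381]
tool_rot: [-3.042, -0.778, 0.005]
wrist_force: [-6.0, 0.8, 3.2]
grip_width: 0.0246
grasp_force: 30.0
```

Run:
```python
from h import *
st()
```

```text
t 5.97 p [ 0.5055 -0.1906  0.1381] r 0.1339 ang 207.3 lever 0.469 xdir 28.7 F [-6.   0.8  3.2] w 0.0246 30.010420382022858
```

Request:
{"method": "drive_tool", "body": {
  "targets": [
    [0.003, 0.07, 0, -0.65, 1],
    [0.003, 0.07, 0, -0.65, 1],
    [0.003, 0.07, 0, -0.65, 1],
    [0.003, 0.05, 0, -0.5, 1],
    [0.003, 0.05, 0, -0.5, 1]
  ]
}}

```text
time: 6.38
position: [0.5268, -0.2215, 0.138]
tool_rot: [-2.897, -1.215, 0.012]
wrist_force: [-12.4, -7.0, 4.2]
grip_width: 0.0243
grasp_force: 30.0
```

```bash
cat >> h.py <<'E'
def look(n):
    im=capture("top");cv2.imwrite(f"pics/{n}.png",cv2.resize(im[100:340,340:600],None,fx=2.3,fy=2.3)[:,:,::-1])
    print([(round(float(d["score"]),2),np.round(d["at"],4)) for d in models.mark_of("top","carousel")[:1]])
E
python3 - <<'E'
from h import *
st();look("t3")
E
```

```text
t 6.38 p [ 0.5268 -0.2215  0.138 ] r 0.1343 ang 223.4 lever 0.75 xdir 45.5 F [-12.4  -7.    4.2] w 0.0243 30.004245936870575
[(0.92, array([ 0.6252, -0.1342,  0.0008]))]
```

View pics/t3.png

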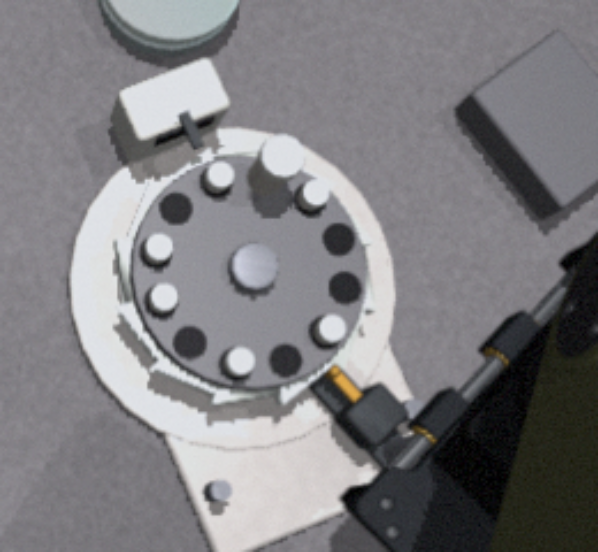

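The tall tube's top is now at crop (282,157), which is pixel (462.6,168.3). I'll work out the angle.

Run:
```python
from h import *
for p,z in [((282,157),.105),((218,178),.074),((314,195),.074),((158,249),.074),((163,298),.074),((240,362),.074),((330,329),.074)]:
    w=ray("top",(340+p[0]/2.3,100+p[1]/2.3),z)[:2]-C;print(np.degrees(np.arctan2(w[1],w[0])).round(1),np.linalg.norm(w).round(4))
```

```text
-10.1 0.0561
20.6 0.0551
-39.5 0.055
79.3 0.0551
108.7 0.0547
169.7 0.0539
-129.6 0.0536
```

32° remains, which is one more full stroke.

Request:
{"method": "drive_tool", "body": {
  "targets": [
    [0.002, -0.06, 0, 0.5, 1],
    [0.003, -0.09, 0, 0.8, 1],
    [0.003, -0.09, 0, 0.8, 1],
    [0.003, -0.09, 0, 0.8, 1],
    [0.003, -0.09, 0, 0.8, 1]
  ]
}}

```text
time: 6.9
position: [0.5005, -0.1786, 0.138]
tool_rot: [3.073, 0.649, 0.001]
wrist_force: [6.1, -1.6, -3.3]
grip_width: 0.0246
grasp_force: 30.0
```

Request:
{"method": "drive_tool", "body": {
  "targets": [
    [0.003, -0.09, 0, 0.8, 1],
    [0.003, -0.09, 0, 0.8, 1],
    [0.003, -0.09, 0, 0.8, 1],
    [0.003, -0.09, 0, 0.8, 1],
    [0, 0, 0, 0, 1]
  ]
}}

```text
time: 7.32
position: [0.4913, -0.1354, 0.1381]
tool_rot: [-3.137, -0.156, -0.011]
wrist_force: [12.3, -0.9, -8.2]
grip_width: 0.0244
grasp_force: 30.0
```

Run:
```python
from h import *
st()
```

```text
t 7.32 p [ 0.4913 -0.1354  0.1381] r 0.1332 ang 182.7 lever 0.039 xdir 5.7 F [12.3 -0.9 -8.2] w 0.0244 30.000061690807343
```

Request:
{"method": "drive_tool", "body": {
  "targets": [
    [0.01, -0.04, 0, 0.4, 1],
    [0, -0.02, 0, 0.2, 1],
    [0, 0, 0, 0, 1],
    [0, 0.05, 0, -0.4, 1],
    [0.003, 0.07, 0, -0.6, 1]
  ]
}}

```text
time: 7.73
position: [0.4922, -0.1438, 0.1381]
tool_rot: [-3.133, -0.225, -0.006]
wrist_force: [4.8, 0.3, -4.6]
grip_width: 0.0246
grasp_force: 30.0
```

Request:
{"method": "drive_tool", "body": {
  "targets": [
    [0.003, 0.09, 0, -0.8, 1],
    [0.003, 0.09, 0, -0.8, 1],
    [0.003, 0.09, 0, -0.8, 1],
    [0.003, 0.09, 0, -0.8, 1],
    [0.003, 0.09, 0, -0.8, 1]
  ]
}}

```text
time: 8.15
position: [0.5078, -0.195, 0.1381]
tool_rot: [-3.024, -0.846, 0.004]
wrist_force: [-6.6, 0.5, 2.0]
grip_width: 0.0246
grasp_force: 30.0
```

Request:
{"method": "drive_tool", "body": {
  "targets": [
    [0.003, 0.07, 0, -0.65, 1],
    [0.003, 0.07, 0, -0.65, 1],
    [0.003, 0.07, 0, -0.65, 1],
    [0.003, 0.05, 0, -0.5, 1],
    [0.003, 0.05, 0, -0.5, 1]
  ]
}}

```text
time: 8.57
position: [0.5303, -0.2249, 0.138]
tool_rot: [-2.869, -1.28, 0.012]
wrist_force: [-12.4, -7.1, 3.7]
grip_width: 0.0248
grasp_force: 30.0
```

Run:
```python
from h import *
st();look("t4")
```

```text
t 8.57 p [ 0.5303 -0.2249  0.138 ] r 0.1342 ang 225.5 lever 0.786 xdir 48.1 F [-12.4  -7.1   3.7] w 0.0248 30.003312528133392
[(0.74, array([ 0.6238, -0.1351, -0.0019]))]
```

View pics/t4.png

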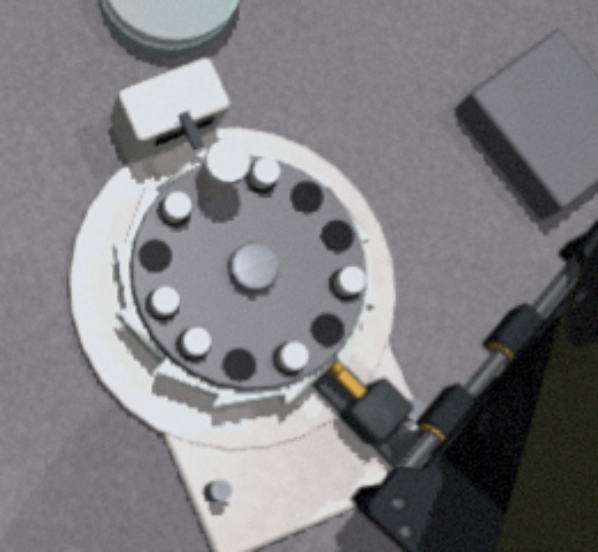

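The tall tube's top, at crop (228,160), now stands in front of the pointer at (190,130). I'll check the angle, then release.

Run:
```python
from h import *
for p,z in [((228,160),.105),((265,173),.074),((177,207),.074),((165,302),.074),((350,281),.074),((197,129),.062)]:
    w=ray("top",(340+p[0]/2.3,100+p[1]/2.3),z)[:2]-C;print(np.degrees(np.arctan2(w[1],w[0])).round(1),np.linalg.norm(w).round(4))
```

```text
20.4 0.0567
-7.7 0.0554
51.3 0.0552
111.3 0.0544
-97.3 0.0541
18.7 0.0887
```

Request:
{"method": "drive_tool", "body": {
  "targets": [
    [0, 0, 0, 0, 1],
    [0, 0.03, 0, -0.2, 1],
    [0, 0.02, 0, 0, 1],
    [0, 0, 0, 0, 1],
    [0, 0, 0, 0, 1]
  ]
}}

```text
time: 9.08
position: [0.531, -0.2253, 0.1378]
tool_rot: [-2.846, -1.302, 0.022]
wrist_force: [-26.2, 7.9, 15.3]
grip_width: 0.0249
grasp_force: 30.1
```

Run:
```python
from h import *
st()
```

```text
t 9.08 p [ 0.531  -0.2253  0.1378] r 0.134 ang 225.8 lever 0.792 xdir 49.2 F [-26.2   7.9  15.3] w 0.0249 30.06310611963272
```

The lever is at the forward stop: force rose and the position held. I ease off, open and rise.

Request:
{"method": "drive_tool", "body": {
  "targets": [
    [0, -0.04, 0, 0, 1],
    [0, 0, 0, 0, -1],
    [0, 0, 0, 0, -1],
    [0, 0, 0, 0, -1],
    [0, 0, 0, 0, -1]
  ]
}}

```text
time: 9.5
position: [0.5339, -0.2237, 0.1384]
tool_rot: [-2.858, -1.305, -0.001]
wrist_force: [-0.1, 0.3, 0.3]
grip_width: 0.0458
grasp_force: 0.0
```

Request:
{"method": "drive_tool", "body": {
  "targets": [
    [0, 0, 0, 0, -1],
    [0, 0, 0, 0, -1],
    [0, 0, 0, 0, -1],
    [0, 0, -0.1, 0, -1],
    [0, 0, -0.2, 0, -1]
  ]
}}

```text
time: 9.92
position: [0.5316, -0.2227, 0.1715]
tool_rot: [-2.852, -1.303, 0.007]
wrist_force: [-0.3, 0.5, 0.6]
grip_width: 0.0792
grasp_force: 0.0
```

Request:
{"method": "drive_tool", "body": {
  "targets": [
    [0, 0, -0.25, 0, -1],
    [0, 0, -0.25, 0, -1],
    [0, 0, -0.2, 0, -1],
    [0, 0, -0.1, 0, -1],
    [0, 0, 0, 0, -1]
  ]
}}

```text
time: 10.33
position: [0.5352, -0.2246, 0.2751]
tool_rot: [2.852, 1.303, 0.007]
wrist_force: [0.4, 0.5, -0.2]
grip_width: 0.0952
grasp_force: 0.0
```

Run:
```python
from h import *
st();look("t5")
```

```text
t 10.33 p [ 0.5352 -0.2246  0.2751] r 0.1306 ang 226.9 lever 0.811 xdir 49.1 F [ 0.4  0.5 -0.2] w 0.0952 0.0
[(0.71, array([ 0.6264, -0.1313, -0.0007]))]
```

View pics/t5.png

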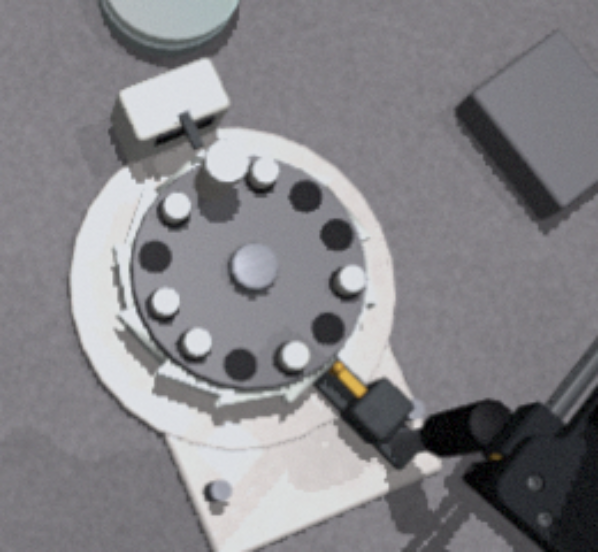

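The tall tube, at crop (227,160), stands at the pointer. The handle is free and the gripper is clear above it.

```bash
python3 -c "
from cell import job;print(job.hand_in())"
```

```text
the job is handed in; nothing more can be done
None
```

The tall tube stands at the reader's pointer after two lever strokes, within about 2° by my camera measurement. The handle is released, the gripper is clear above it, and the job was handed in at about 10 s; no verdict was shown.

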